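Refit the control knob of a blood-tube mixer

ROBOT

A 6-joint arm with a two-finger parallel gripper is mounted at the origin on the work surface. World frame = base frame: x ahead of the robot, y to its left, z up, the work surface at z = 0. Lengths are in mm, angles in rad, forces in N, time in s.
With the tool pointing down it reaches from about 275 to 750 mm from the base axis. Payload 10.2 kg.
Tool frame: the origin (TCP) lies midway between the tips of the shut fingers; the grasp point (between the pads) lies 19 mm behind it; z points along the fingers, y is the direction in which the jaws open and shut (so a half turn about z gives the same grasp; the last joint's range is limited). The gripper opens to 85 mm and grips with 20 to 120 N. Pads are 22 mm wide; open, the fingers measure 114 mm over their backs; the gripper's body (76 mm by 85 mm) begins 54 mm behind the grasp point. The pads swing forward as they close: fully open they stand 13 mm farther back than shut.
Start: joints at [-1.494, 0.313, 1.498, -0, 1.331, -0.223], TCP at [155.035, -501.593, 201.594] pointing down, gripper open.
Joint ranges: [-2.94, 2.94], [-0.97, 2.17], [0.19, 2.56], [-1.23, 4.37], [0.02, 3.11], [-2.88, 2.88]. Speed limits (rad/s): [2.39, 2.39, 3.01, 3.14, 3.14, 3.14].

INTERFACE

Orientations are given as a unit quaternion [w, x, y, z].
In Python, from rig import sense, optics, ctrl gives the robot as it stands.
- The arm moves only by the tool play_rows, never from a script. Its argument "plan" is a list of rows, each a list of 7 numbers: the shift along the world's x, y, z in mm, then the turn, a rotation vector about the world's x, y, z in rad, then the opening, from -1 (shut) to 1 (fully open), so that 0 is half open. A call has 1 to 5 rows; each row shifts and turns the pose as measured when the row begins; what a row does not reach is not made up. A row lasts 1/12 s, in which the tool goes at most 41.7 mm and 7.16 degrees, less where a joint would pass 70% of its speed; a pose out of reach is approached as far as the arm can. A call is refused whole if a number of a shift passes 41.7 or a number of a turn 0.125, either way. A call with a gripper value outside its range is refused whole. The fingers move at their own pace and stop on an object; "grip_force" is the grip in N (left out, the last holds). Time passes only in rows, so rows that do not move let the fingers close. It gives the time, the measured TCP pose, the force and the opening at its end, in the units of the state.
- sense(): the state, without advancing time (a new reading comes with each control period).
- optics.capture(name): name is "scene" or "top" or "wrist"; returns a dict with "img" (420x560x3 uint8, blue, green, red), "fx", "fy", "cx", "cy" (pixels), "world_to_cam" (4x4, takes a point from world to camera coordinates). Camera axes: x right, y up, looking along -z (the intrinsics and any distortion apply to the point x, -y, -z); pixel columns grow to the right and rows downward; lengths in mm; the calibration is good to about 2 mm. A picture is of the moment at which its call begins. There is no depth.
- ctrl.finish_job(): hands the job in, once; it reports no verdict.
The state is a dict: "time_s": time; "joints": joint angles; "dq": joint speeds; "tau": joint torques, N m; "eef_pos": TCP position; "ee_rot": TCP orientation; "force": force on the tool from outside, world axes, zero at the start; "wrist_torque": the same for the moment, N m; "grip_width": opening from 0.0 (shut) to 1.0 (fully open).
Only numpy, scipy, OpenCV 4.12 (cv2) and the standard library are available. Lean on these libraries where they do the work, as an engineer would, in place of code of your own. Each camera call takes 0.05 s, during which the arm holds its last target. There are 200 camera calls.

TASK

The blue control knob has come off the tube mixer. Put it back on the bare D-shaped spindle: find the angle at which it slips over the flat, push it fully home until it snaps, then turn it clockwise until its white line points at the green mark, and let go. Never force it (its spindle must never be loaded with more than 40 N), and leave the gel jar, the tube rack and the cup where they stand.

Things in the scene. Friction and masses are not known exactly. Their poses are not given: they have to be found in the camera images.
- knob_bar (a point): Centre of the loose blue knob's grip bar, on the knob's axis, 37 mm above its underside (knob 80 g, 50 mm high, standing bore-down on the table). The straight bar is 44 mm long (x), 14 mm thick (y, pinch it across this), 26 mm high, on a round skirt 44 mm wide and 24 mm high. z is up; x points along the bar to the end with the white line.
- knob_bore (a point): Centre of the knob's underside, axes as knob_bar: the mouth of a bore 20 mm deep. First a centring cone, 21.6 mm wide at the mouth and 15.2 mm wide at 5 mm depth, round to 7 mm depth, then D-shaped, its flat on the +x side: the spindle's flat must face the way the white line points (play about 8 degrees either way; it may slip back by this on letting go).
- spindle_top (a point): Fixed point on the upright spindle's axis, at its tip's height when unpressed: 30 mm above the mixer's top. z up; x points to the green mark (not along the flat). Pressed down, the spindle gives on a spring: 2 N to start, 2 N per mm, hard stop at 6 mm (14 N); it springs back. With the knob home and nothing pressing, knob_bar is 17 mm above this point.
- spindle_foot (a point): The spindle's axis at the mixer's top face. Brass, 14 mm thick, one flat 3.5 mm from the axis, a thin red line on the tip along the flat. It turns stiffly (0.025 N m) and stays put. At first the flat faces 25 to 100 degrees counter-clockwise (from above) of the green mark; this is not measured: see it, or feel it, turning a lightly pressed knob until it drops.
- green_mark (a point): Centre of the green mark (13 by 11 mm) on the mixer's dial face, 33 mm from the spindle's axis. Out of line, the knob stands on the spindle's tip 13 mm above its home. In line, it slides down freely for about 4 mm, then a spring catch takes 5 to 11 N to pass (least if it is not binding), which also presses the spindle down 2 to 5 mm, and it snaps home against the spindle's tip.
- mixer: Tube mixer, a fixed white box 260 (x) by 300 (y) by 55 mm high; origin at the middle of its underside, the spindle's axis 85 mm from it in -x. Blue-ended rollers and the tubes on them begin 55 mm in +x of the spindle and reach 95 mm above the table. x points from the spindle to the green mark and the rollers.
- gel: Gel jar, 48 mm wide, 85 mm high, origin at the middle of its underside. Leave it alone.
- rack: White rack of capped blood tubes, 110 (x) by 116 (y) by 102 mm high, origin at the middle of its underside. Leave it alone.
- cup: White cup, 66 mm wide, 70 mm high, origin at the middle of its underside. Leave it alone.

How it is judged:
By the outcome, as a careful person would: the job done as asked, in the order asked, and still so for the second after the job is handed in, with the robot touching nothing.
It also fails if it takes over 67 s, if anything falls off the work surface, if the arm or the gripper's body presses on something with over 40 N, if the wrist force passes 120 N, or if a joint passes its speed limit or range.

## Working session

There is one attempt and no reset: what is moved stays moved. The work goes in short steps, Python scripts to look and compute and a tool call to move; the robot and the scene stay as the last step left them, time stands still between calls to the robot, and variables do not carry over. Pictures are saved under pics/ and viewed, about 8 in all and at most 12, crops included, and the job is handed in when it is done.

Besides the shell and the picture viewer there is one more tool, called after "Call:" by a JSON object that holds its "api" and its "payload". play_rows: Moves the arm, as the interface text tells. Its arguments: {"type":"object","properties":{"plan":{"type":"array"},"grip_force":{"type":"number"}},"required":["plan"]}

```bash
mkdir -p pics; cat > h.py <<'E'
import numpy as np,cv2
from rig import sense,optics,ctrl
def cap(n,f=None):
    c=optics.capture(n)
    if f: cv2.imwrite('pics/'+f,c['img'])
    return c
def ray(c,u,v):
    M=np.array(c['world_to_cam']);R=M[:3,:3];t=M[:3,3]
    d=np.array([(u-c['cx'])/c['fx'],-(v-c['cy'])/c['fy'],-1.])
    return -R.T@t,R.T@d
def onz(c,u,v,z):
    o,d=ray(c,u,v);return o+d*(z-o[2])/d[2]
def proj(c,p):
    q=np.array(c['world_to_cam'])@np.r_[p,1.]
    return np.array([c['cx']+c['fx']*q[0]/-q[2],c['cy']-c['fy']*q[1]/-q[2]])
def tri(rs):
    A=0;b=0
    for o,d in rs:
        d=d/np.linalg.norm(d);P=np.eye(3)-np.outer(d,d);A=A+P;b=b+P@o
    return np.linalg.solve(A,b)
def blobs(c,lo,hi,amin=15):
    h=cv2.cvtColor(c['img'],cv2.COLOR_BGR2HSV);m=cv2.inRange(h,np.array(lo),np.array(hi))
    n,l,s,ce=cv2.connectedComponentsWithStats(m)
    return [(s[i].tolist(),ce[i].round(1).tolist()) for i in range(1,n) if s[i][4]>=amin]
E
python3 - <<'E'
from h import *
a=cap('scene','s0.png');b=cap('top','t0.png')
for c in (a,b):
    print({k:v for k,v in c.items() if k not in('img',)})
    print('green',blobs(c,(45,90,50),(85,255,255)));print('blue',blobs(c,(100,120,40),(130,255,255),60))
cv2.imwrite('pics/st0.png',cv2.resize(np.hstack([a['img'],b['img']]),(800,300)))
print(sense())
E
```

```text
{'fx': 444.47755534588487, 'fy': 444.47755534588487, 'cx': 279.70700465713736, 'cy': 209.19971126276033, 'world_to_cam': array([[-8.03740383e-01,  5.94950493e-01, -5.94200992e-03,
         4.92745230e+02],
       [-4.77677498e-01, -6.39293587e-01,  6.02600960e-01,
         1.82827527e+02],
       [ 3.54719050e-01,  4.87173091e-01,  7.98020535e-01,
        -1.53865896e+03],
       [ 0.00000000e+00,  0.00000000e+00,  0.00000000e+00,
         1.00000000e+00]])}
green []
blue [([318, 2, 41, 36, 713], [341.8, 18.5]), ([206, 194, 50, 27, 232], [230.1, 206.3]), ([382, 263, 16, 21, 205], [388.9, 273.9]), ([249, 264, 55, 32, 393], [275.0, 279.3])]
{'fx': 526.975814938528, 'fy': 526.975814938528, 'cx': 277.3666631613168, 'cy': 211.89141488343938, 'world_to_cam': array([[ 1.55160786e-02, -9.99660215e-01, -2.09452837e-02,
        -4.17429399e+01],
       [ 9.93484046e-01,  1.30479450e-02,  1.13221913e-01,
        -5.64138759e+02],
       [-1.12910149e-01, -2.25655653e-02,  9.93348928e-01,
        -1.26017915e+03],
       [ 0.00000000e+00,  0.00000000e+00,  0.00000000e+00,
         1.00000000e+00
[... 186 characters left out ...]

{'time_s': 0.1, 'joints': array([-1.49440260e+00,  3.13377841e-01,  1.49835163e+00,  3.42635331e-05,
        1.33102308e+00, -2.23369251e-01]), 'dq': array([ 5.73914016e-05, -1.49799538e-03,  1.80935579e-04, -4.67136758e-04,
        3.04081114e-05,  1.30251045e-03]), 'tau': array([ 2.70851619e-03, -4.12897539e+01, -2.60139531e+01, -2.14798861e-04,
        3.04343237e-03, -1.02658841e-06]), 'eef_pos': array([ 155.02166102, -501.31448269,  201.1041932 ]), 'ee_rot': array([-5.77162567e-04,  9.88789224e-01,  1.49316893e-01,  5.91752303e-05]), 'force': array([ 0.42186077, -0.49057731,  0.72006145]), 'wrist_torque': array([-0.00742195,  0.06362913, -0.02169394]), 'grip_width': 1.0016461072352307}
```

View pics/t0.png

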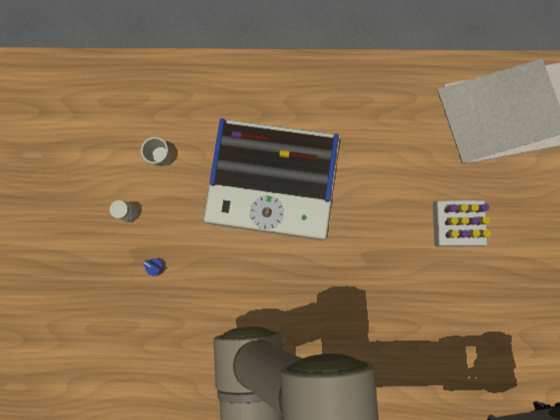

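View pics/s0.png

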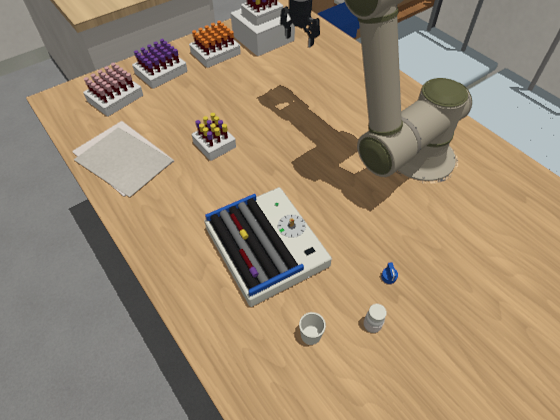

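The top view shows the knob at about (152,268), spindle (267,212), green mark (268,198), gel jar (123,210), cup (156,152) and rack (462,223). The scene view agrees.

```bash
python3 - <<'E'
from h import *
a=cap('scene');b=cap('top')
f=lambda p:np.round(p,1)
print('knob tri',f(tri([ray(a,388.9,273.9),ray(b,151.8,269.1)])),'z25',f(onz(b,151.8,268.1,25)))
print('spindle foot/top z55,z85',f(onz(b,267,212,55)),f(onz(b,267,212,80)))
print('green',f(onz(b,268.4,198.1,55)))
for n,u,v,z in(('gel',120,209,85),('cup',155,150,70),('rack',462,223,50),('boxcornBL',206,222,55),('boxcornBR',326,238,55),('TL',222,121,55)): print(n,f(onz(b,u,v,z)))
k=cv2.resize(b['img'][240:295,120:185],None,fx=6,fy=6,interpolation=cv2.INTER_CUBIC)
m=cv2.resize(b['img'][180:245,230:305],None,fx=5.08,fy=5.08,interpolation=cv2.INTER_CUBIC)
h=330;cv2.imwrite('pics/km.png',np.hstack([k[:h],m[:h]]));print(k.shape,m.shape)
E
```

```text
knob tri [424.6 268.9  17.9] z25 [423.  271.6  25. ]
spindle foot/top z55,z85 [561.4  -9.2  55. ] [558.6 -10.3  80. ]
green [595.2 -12.   55. ]
gel [560.6 337.6  85. ]
cup [707.3 264.3  70. ]
rack [ 541.6 -476.3   50. ]
boxcornBL [535.3 137.3  55. ]
boxcornBR [ 500.8 -151.3   55. ]
TL [785.3 105.6  55. ]
(330, 390, 3) (330, 381, 3)
```

View pics/km.png

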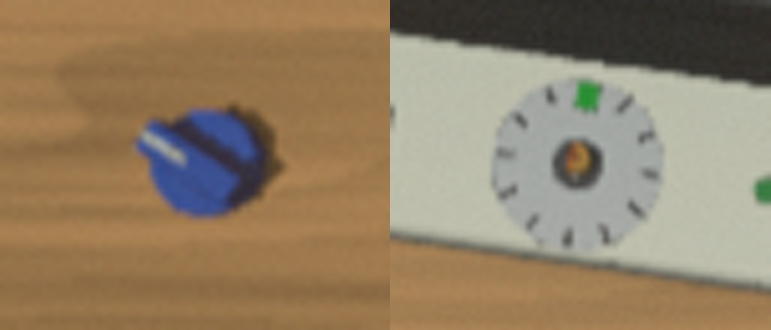

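Call:
{"api": "play_rows", "payload": {"plan": [[22, 33, 0, 0, 0, 0.03, 1], [22, 33, 0, 0, 0, 0.03, 1], [22, 33, 0, 0, 0, 0.03, 1], [22, 33, 0, 0, 0, 0.03, 1], [22, 33, 0, 0, 0, 0.03, 1]]}}

```text
time_s: 0.62
eef_pos: [263.8, -334.1, 198.9]
ee_rot: [-0.001, 0.975, 0.221, -0.0]
force: [1.1, 0.5, 0.4]
grip_width: 1.001
```

Call:
{"api": "play_rows", "payload": {"plan": [[22, 33, 0, 0, 0, 0.03, 1], [22, 33, 0, 0, 0, 0.03, 1], [22, 33, 0, 0, 0, 0.03, 1], [22, 33, 0, 0, 0, 0.03, 1], [22, 33, 0, 0, 0, 0.03, 1]]}}

```text
time_s: 1.03
eef_pos: [376.6, -159.8, 199.1]
ee_rot: [-0.001, 0.955, 0.296, -0.0]
force: [0.3, -0.4, -0.9]
grip_width: 1.003
```

Call:
{"api": "play_rows", "payload": {"plan": [[22, 33, 0, 0, 0, 0.03, 1], [22, 33, 0, 0, 0, 0.03, 1], [22, 33, 0, 0, 0, 0.03, 1], [22, 33, 0, 0, 0, 0.03, 1], [22, 33, 0, 0, 0, 0.03, 1]]}}

```text
time_s: 1.45
eef_pos: [489.7, 15.4, 199.7]
ee_rot: [0.0, 0.929, 0.37, 0.0]
force: [1.0, -1.8, -0.3]
grip_width: 1.001
```

```bash
python3 - <<'E'
from h import *
c=cap('wrist','w1.png');s=sense();print(s['time_s'],s['eef_pos'],s['ee_rot'],s['joints'])
print(c['fx'],c['world_to_cam']);print(proj(c,[561.5,-9.5,85]),proj(c,[561.5,-9.5,55]))
E
```

```text
1.5 [491.99554548  20.57159566 199.46474834] [-8.83230622e-04  9.27756035e-01  3.73183298e-01  1.47840463e-03] [-0.19848881  0.24139706  1.59778505  0.00321578  1.30090954  0.60657558]
290.4620714652157 [[ 6.88462894e-01 -7.25271378e-01  5.20648237e-04 -3.25617090e+02]
 [ 6.93166491e-01  6.57775813e-01 -2.94705269e-01 -3.12226500e+02]
 [ 2.13398827e-01  2.03254538e-01  9.55588056e-01 -4.86136218e+02]
 [ 0.00000000e+00  0.00000000e+00  0.00000000e+00  1.00000000e+00]]
[350.14571785 157.94598129] [343.89233466 154.00995342]
```

View pics/w1.png

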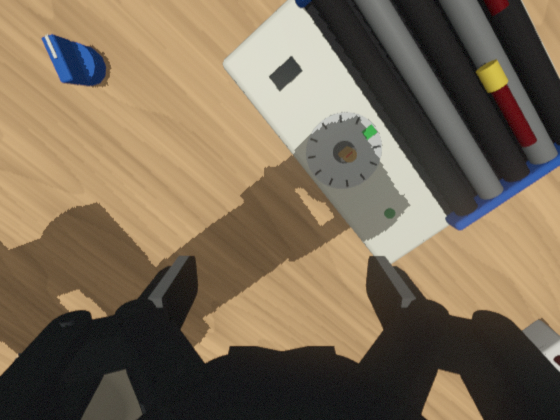

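The wrist view shows the spindle at (347,153), the green mark at (371,131) and the knob at (78,62), with the spindle in the arm's shadow.

```bash
python3 - <<'E'
from h import *
c=cap('wrist');img=c['img']
f=lambda p:np.round(p,1)
print('spindle',f(onz(c,347,153,85)),f(onz(c,344,152,55)))
for s,p in blobs(c,(45,90,30),(85,255,255)): print('green',s,p,f(onz(c,*p,55)))
print(blobs(c,(105,120,40),(130,255,255),60))
for n,u,v,z in(('linetip',47,37,50),('skirt right',107,70,24),('skirtbottom',98,86,0)): print(n,f(onz(c,u,v,z)))
k=cv2.resize(img[20:105,25:130],None,fx=3.8,fy=3.8,interpolation=cv2.INTER_CUBIC)[:320]
m=cv2.resize(img[128:178,320:380],None,fx=6.4,fy=6.4,interpolation=cv2.INTER_CUBIC)[:320]
m=cv2.convertScaleAbs(m,alpha=1.6);cv2.imwrite('pics/w1c.png',np.hstack([k,m]));print(k.shape)
E
```

```text
spindle [565.3   2.2  85. ] [565.7  -2.   55. ]
green [365, 131, 14, 14, 115] [371.1, 137.7] [596.1 -11.7  55. ]
[([299, 0, 19, 14, 203], [306.7, 5.6]), ([47, 40, 62, 49, 1895], [79.7, 66.3]), ([456, 150, 104, 85, 1274], [511.4, 196.0])]
linetip [439.  291.6  50. ]
skirt right [447.6 244.7  24. ]
skirtbottom [418.6 254.4   0. ]
(320, 399, 3)
```

View pics/w1c.png

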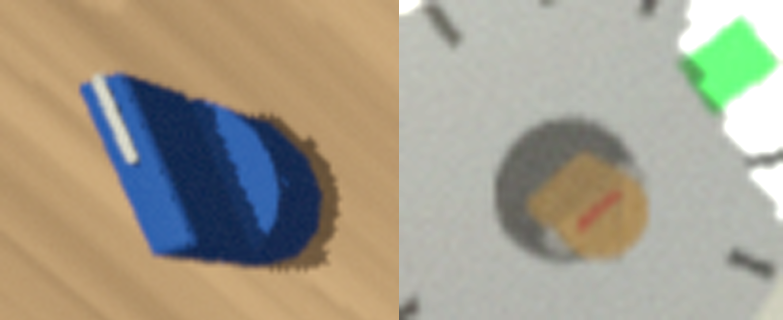

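```bash
python3 - <<'E'
from h import *
c=cap('wrist');f=lambda p:np.round(p,1)
s=sense();print(s['eef_pos'],s['ee_rot'],s['joints'])
K=lambda x,y,z:onz(c,25+x/3.8,20+y/3.8,z)
S=lambda x,y,z:onz(c,320+(x-399)/6.4,128+y/6.4,z)
A,B=K(175,247.5,50),K(102.5,81.5,50);d=B-A
print('bar',f((A+B)/2),'len',np.linalg.norm(d),'ang',np.degrees(np.arctan2(d[1],d[0])))
print('tip',f(S(603,212,85)),'foot',f(S(567,190,55)))
print('tip edges',f(S(648,205,85)),f(S(600,258,85)))
d=S(620,193,85)-S(580,228,85);t=np.degrees(np.arctan2(d[1],d[0]))
n=S(560,175,85)-S(603,212,85)
print('line',f(d),t,'flat normal approx',np.degrees(np.arctan2(n[1],n[0])),t+90)
for q,p in blobs(c,(45,90,30),(85,255,255)): print('green',q,p,f(onz(c,*p,55)))
E
```

```text
[489.42901113  15.32641147 199.13389249] [-2.79413853e-04  9.28417875e-01  3.71537578e-01  3.29815590e-06] [-2.08774918e-01  2.37082060e-01  1.60418704e+00  4.85816117e-04
  1.30062875e+00  6.00562445e-01]
bar [426.7 264.8  50. ] len 41.51226791045374 ang 58.219850071567656
tip [561.4 -10.3  85. ] foot [561.5 -11.5  55. ]
tip edges [567.  -14.5  85. ] [556.3 -15.3  85. ]
line [ 7.9 -0.4  0. ] -3.1788633545233362 flat normal approx 94.74713233306329 86.82113664547667
green [364, 127, 14, 15, 115] [370.3, 134.1] [596.1 -11.5  55. ]
```

Call:
{"api": "play_rows", "payload": {"plan": [[-9, 36, -10, 0, 0, 0.034, 1], [-9, 36, -10, 0, 0, 0.034, 1], [-9, 36, -10, 0, 0, 0.034, 1], [-9, 36, -10, 0, 0, 0.034, 1], [-9, 36, -10, 0, 0, 0.034, 1]]}}

```text
time_s: 2.02
eef_pos: [444.1, 191.3, 148.6]
ee_rot: [0.002, 0.896, 0.444, 0.001]
force: [1.0, -0.2, -0.1]
grip_width: 1.001
```

Call:
{"api": "play_rows", "payload": {"plan": [[-9, 35, -10, 0, 0, 0.034, 1], [-9, 35, -10, 0, 0, 0.034, 1], [0, 0, 0, 0, 0, 0, 0.2], [0, 0, 0, 0, 0, 0, 0.2]]}}

```text
time_s: 2.35
eef_pos: [421.8, 264.8, 126.0]
ee_rot: [0.001, 0.879, 0.477, -0.001]
force: [0.1, -0.7, 0.1]
grip_width: 0.746
```

```bash
python3 - <<'E'
from h import *
c=cap('wrist','w2.png');s=sense();print(s['time_s'],s['eef_pos'],s['ee_rot'],s['joints'],s['grip_width'])
np.save('w2.npy',c['world_to_cam'])
print(blobs(c,(105,120,40),(130,255,255),100))
cv2.imwrite('pics/w2.png',c['img'])
E
```

```text
2.4 [421.74939326 264.5259192  125.96611824] [ 1.22392232e-03  8.79225534e-01  4.76403804e-01 -6.14738437e-04] [ 0.32594362  0.32959142  1.68416578 -0.00289995  1.1286331   0.9048609 ] 0.6646435403940963
[([263, 167, 20, 26, 314], [272.1, 180.2]), ([278, 173, 28, 44, 571], [292.4, 196.7])]
```

View pics/w2.png

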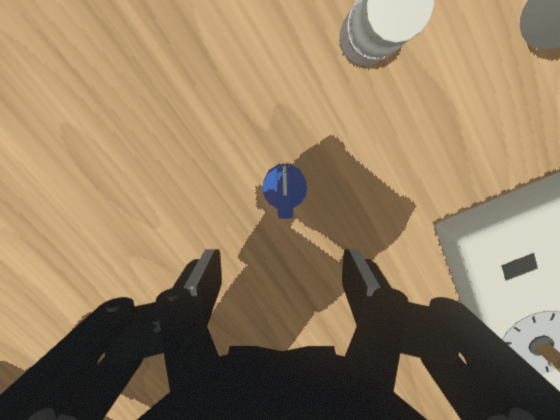

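The knob is at (286,190) with its bar nearly vertical in the picture, centred between the fingers. The gel jar, at (385,30), is well clear.

```bash
python3 - <<'E'
from h import *
c=cap('wrist');f=lambda p:np.round(p,1);img=c['img']
for n,u,v,z in(('line end top',284.5,167,50),('near end top?',286,206,50),('near end bottom',286,217,24),('skirt L',263,188,24),('skirt R',307,188,24),('skirt far',285,164,24)):print(n,f(onz(c,u,v,z)))
h=cv2.cvtColor(img,cv2.COLOR_BGR2HSV)
m=cv2.inRange(img,(110,110,110),(255,255,255));m[:160]=0;m[220:]=0;m[:,:275]=0;m[:,297:]=0
p=cv2.findNonZero(m)[:,0].astype(float);print(len(p),p.min(0),p.max(0))
w=np.array([onz(c,*q,50)[:2] for q in p]);v=np.linalg.svd(w-w.mean(0))[2][0];print('white',w.mean(0),np.degrees(np.arctan2(v[1],v[0])),np.ptp((w-w.mean(0))@v))
r=sense()['ee_rot'];print('yaw',2*np.degrees(np.arctan2(r[2],r[1])))
cv2.imwrite('pics/w2c.png',cv2.resize(img[155:225,245:325],None,fx=7,fy=7,interpolation=cv2.INTER_CUBIC))
E
```

```text
line end top [441.6 290.4  50. ]
near end top? [423.5 260.   50. ]
near end bottom [413.1 243.1  24. ]
skirt L [410.6 280.5  24. ]
skirt R [446.5 257.1  24. ]
skirt far [441.3 288.5  24. ]
110 [275. 160.] [293. 194.]
white [437.68447678 284.99022941] -123.8966907274292 30.278309485217026
yaw 56.83112536044467
```

View pics/w2c.png

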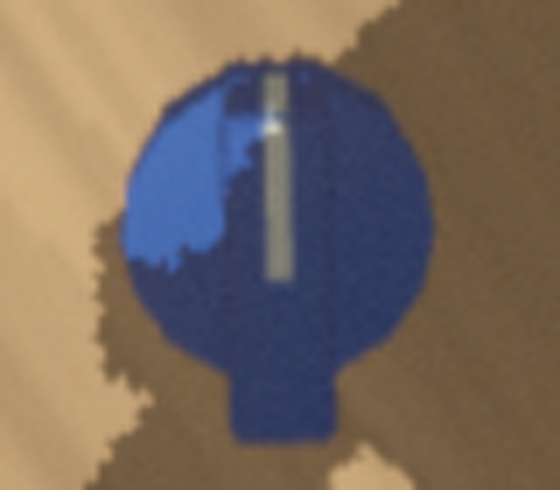

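```bash
python3 - <<'E'
from h import *
c=cap('wrist');A=onz(c,285.6,217.7,50);B=onz(c,284.4,171.9,50);d=B-A
print(A,B,(A+B)/2,np.linalg.norm(d),np.degrees(np.arctan2(d[1],d[0])))
print('skirt c',(onz(c,262.7,187,24)+onz(c,306.9,187,24))/2)
s=sense();print(s['eef_pos'],s['force'])
E
```

```text
[417.72607625 250.19564978  50.        ] [439.80107726 286.25266972  50.        ] [428.76357676 268.22415975  50.        ] 42.27782346159229 58.52399916553405
skirt c [429.55609867 269.15501626  24.        ]
[422.69620652 263.74335543 126.53447376] [-0.14627362  0.43726839  0.23599878]
```

Call:
{"api": "play_rows", "payload": {"plan": [[3, 2, -30, 0, 0, 0.02, 0.2], [3, 2, -30, 0, 0, 0, 0.2], [0, 0, -25, 0, 0, 0, 0.2], [0, 0, -8, 0, 0, 0, 0.2], [0, 0, 0, 0, 0, 0, 0.2]]}}

```text
time_s: 2.92
eef_pos: [434.1, 261.9, 34.2]
ee_rot: [0.003, 0.877, 0.48, 0.004]
force: [-0.3, -0.2, -0.3]
grip_width: 0.598
```

```bash
python3 -c "
from h import *
s=sense();print(s['eef_pos'],s['ee_rot'],s['force'],s['grip_width'])"
```

```text
[434.10575533 261.94801251  34.24109188] [0.00264201 0.8774922  0.47956285 0.00446395] [-0.32632939 -0.22830996 -0.31335854] 0.5978696505534602
```

Call:
{"api": "play_rows", "payload": {"plan": [[-5, 6, -3, 0, 0, 0, 0.2], [0, 0, 0, 0, 0, 0, 0.2]]}}

```text
time_s: 3.08
eef_pos: [430.2, 267.2, 32.8]
ee_rot: [0.003, 0.878, 0.478, 0.005]
force: [-0.6, -0.1, 0.0]
grip_width: 0.6
```

```bash
python3 -c "
from h import *
for i in range(4):
  c=cap('wrist');s=sense();print(s['eef_pos'],s['ee_rot'],s['force'],s['grip_width'])
cv2.imwrite('pics/w3.png',c['img'])"
```

```text
[430.98668299 267.10295541  33.41850248] [0.00308435 0.87818553 0.4782721  0.00603813] [ 0.95557077 -0.16347394  0.09307121] 0.5979347428169562
[431.1719509  267.17226456  33.49166137] [0.00312285 0.87811426 0.47839971 0.0062692 ] [-0.50696132  0.31838069 -0.10379617] 0.5975124731991074
[431.09622053 267.16019396  33.38687964] [0.00309216 0.87810387 0.47842    0.00619125] [-0.16897413 -0.70465136  0.20727752] 0.5979777990759182
[431.00818023 267.12808131  33.1937021 ] [0.00306194 0.87809277 0.47844234 0.00605244] [ 0.74627972  0.08239747 -0.1489475 ] 0.6008167614540424
```

View pics/w3.png

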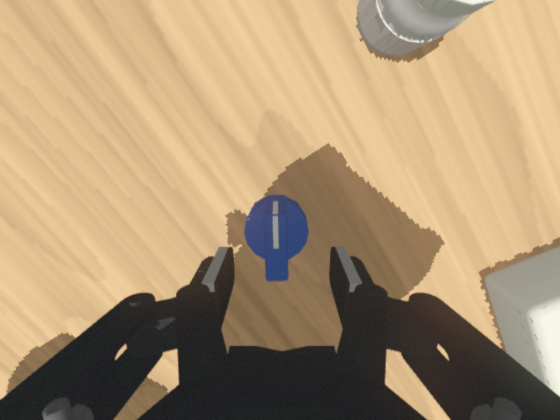

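```bash
python3 -c "
from h import *
c=cap('wrist');A=onz(c,277,280.5,50);B=onz(c,275.6,213,50);d=B-A
print(A,B,(A+B)/2,np.linalg.norm(d),np.degrees(np.arctan2(d[1],d[0])))
print('skirt',(onz(c,245,229,24)+onz(c,308,229,24))/2)
s=sense();print(s['eef_pos'],proj(c,s['eef_pos']),proj(c,s['eef_pos']+[0,0,17]))"
```

```text
[416.90424522 251.06937946  50.        ] [439.97424726 287.98450379  50.        ] [428.43924624 269.52694163  50.        ] 43.531039480432575 57.99679400830623
skirt [429.37248644 270.95318337  24.        ]
[430.89609178 267.09250754  32.98524678] [281.70457868 237.60122109] [282.05696453 249.05213418]
```

Call:
{"api": "play_rows", "payload": {"plan": [[-2.4, 2.4, -6, 0, 0.012, 0.014, 0.2], [0, 0, 0, 0, 0, 0, 0.2]]}}

```text
time_s: 3.5
eef_pos: [428.7, 269.8, 27.4]
ee_rot: [-0.0, 0.874, 0.485, 0.001]
force: [-0.1, 0.6, -0.4]
grip_width: 0.6
```

Call:
{"api": "play_rows", "payload": {"plan": [[0, 0, 0, 0, 0, 0, -0.5], [0, 0, 0, 0, 0, 0, -0.8], [0, 0, 0, 0, 0, 0, -1], [0, 0, 0, 0, 0, 0, -1], [0, 0, 0, 0, 0, 0, -1]], "grip_force": 40}}

```text
time_s: 3.92
eef_pos: [428.7, 270.1, 27.2]
ee_rot: [-0.0, 0.874, 0.485, 0.001]
force: [0.2, -0.7, -0.2]
grip_width: -0.002
```

Call:
{"api": "play_rows", "payload": {"plan": [[0, 0, 0, 0, 0, 0, -1], [0, 0, 0, 0, 0, 0, -1], [0, 0, 0, 0, 0, 0, -1]]}}

```text
time_s: 4.17
eef_pos: [428.7, 270.0, 27.3]
ee_rot: [-0.0, 0.874, 0.485, 0.001]
force: [0.1, 0.3, 0.7]
grip_width: -0.006
```

```bash
python3 -c "
from h import *
c=cap('wrist','w4.png');t=cap('top')
print(blobs(t,(100,120,40),(130,255,255),60))"
```

```text
[([210, 119, 14, 66, 261], [216.6, 151.4]), ([326, 134, 12, 67, 271], [331.3, 167.6])]
```

View pics/w4.png

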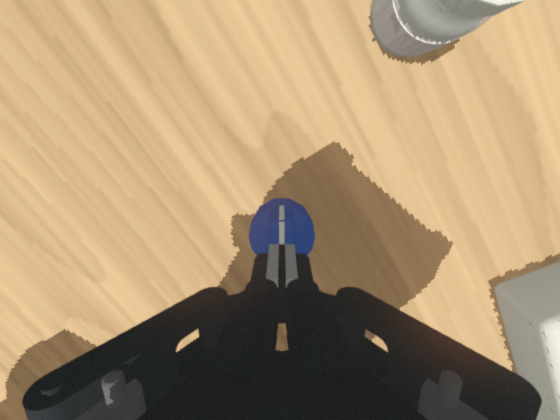

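```bash
python3 -c "
from h import *
c=cap('wrist');s=sense();i=c['img'][190:310,210:360]
cv2.imwrite('pics/w4c.png',cv2.convertScaleAbs(cv2.resize(i,None,fx=5,fy=5,interpolation=cv2.INTER_CUBIC),alpha=1.8))
p=s['eef_pos'];print(p,[proj(c,p+[0,0,z]).round(1) for z in(0,10,19,23,40)],s['grip_width'])
print('knob top ends for 428.6,269.7',[proj(c,np.array([428.6+22*k*.53,269.7+22*k*.848,50])).round(1) for k in(-1,0,1)])
u=np.array([-.848,.53,0])
print([proj(c,p+u*7*k+[0,0,5]).round(1) for k in(-1,1)])"
```

```text
[428.68449826 270.03983581  27.2971237 ] [array([281.8, 237.6]), array([281.9, 244.2]), array([281.9, 250.7]), array([281.9, 253.9]), array([282., 269.])] 0.0006149326600416934
knob top ends for 428.6,269.7 [array([282. , 287.7]), array([282.1, 254.1]), array([282.2, 217.9])]
[array([292.9, 240.8]), array([270.7, 240.8])]
```

View pics/w4c.png

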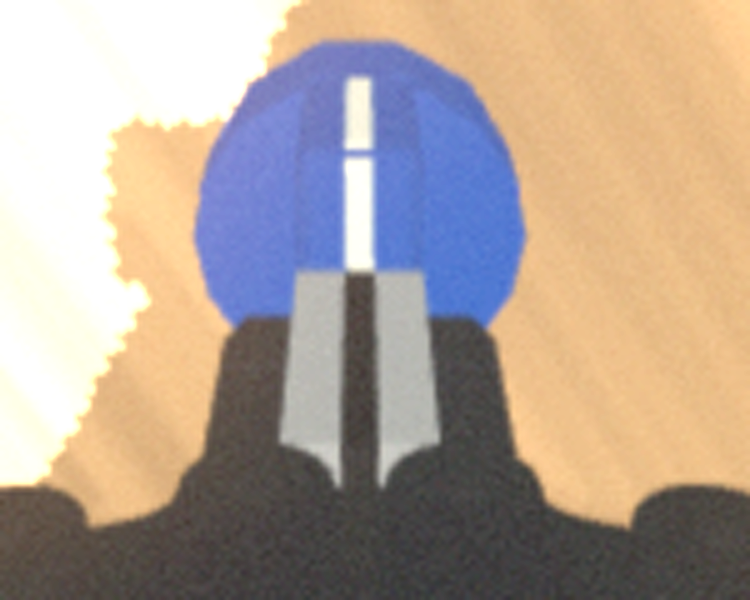

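```bash
python3 -c "
from h import *
c=cap('wrist');s=sense();w=s['ee_rot'];from scipy.spatial.transform import Rotation as R
r=R.from_quat([w[1],w[2],w[3],w[0]]);p=s['eef_pos']
o,_=ray(c,280,210);print('cam in tool',r.inv().apply(o-p), 'cam pos',o)
for x in(-11,0,11):
  for z in(0,-10,-20,-30,-40): print(x,z,proj(c,p+r.apply([x,0,z])).round(1),(proj(c,p+r.apply([x,5,z]))-proj(c,p+r.apply([x,-5,z])))[0].round(1))
a=cap('scene')
for z in (27,50,70):print(proj(a,[p[0],p[1],z]))
x,y=365,225
cv2.imwrite('pics/s4c.png',cv2.resize(a['img'][y:y+66,x:x+60],None,fx=8,fy=8,interpolation=cv2.INTER_CUBIC))
"
```

```text
cam in tool [  76.08688218   -0.31524614 -173.01627669] cam pos [468.39448528 334.63723351 200.39210625]
-11 0 [281.8 253. ] 15.2
-11 -10 [281.8 260.3] 16.0
-11 -20 [281.8 268.4] 16.9
-11 -30 [281.9 277.5] 17.9
-11 -40 [281.9 287.7] 19.0
0 0 [281.8 237.6] 15.5
0 -10 [281.8 244.2] 16.3
0 -20 [281.8 251.5] 17.2
0 -30 [281.9 259.8] 18.3
0 -40 [281.9 269.1] 19.4
11 0 [281.8 221.6] 15.7
11 -10 [281.8 227.5] 16.6
11 -20 [281.9 234. ] 17.6
11 -30 [281.9 241.3] 18.6
11 -40 [281.9 249.6] 19.9
[390.94636567 273.44763998]
[392.57661632 269.34843082]
[394.03479065 265.68190165]
```

View pics/s4c.png

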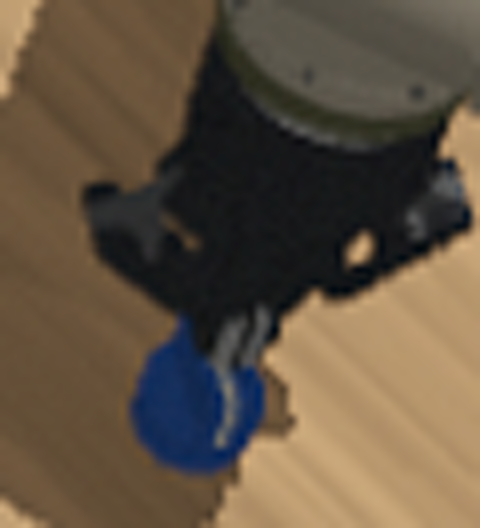

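The crop shows the shut fingers at about (394,270), just above the knob's bar, and the knob unmoved. The real tips are therefore about 30 mm higher than the reported TCP, so I'll reopen and go lower, watching the force.

Call:
{"api": "play_rows", "payload": {"plan": [[0, 0, 3, 0, 0, 0, 0.1], [0, 0, 0, 0, 0, 0, 0.1], [0, 0, 0, 0, 0, 0, 0.1], [0, 0, 0, 0, 0, 0, 0.1], [0, 0, -10, 0, 0, 0, 0.1]]}}

```text
time_s: 4.83
eef_pos: [429.8, 270.5, 21.8]
ee_rot: [0.0, 0.874, 0.485, 0.003]
force: [0.5, -1.2, 1.1]
grip_width: 0.549
```

Call:
{"api": "play_rows", "payload": {"plan": [[0, 0, -8, 0, 0, 0, 0.1], [0, 0, -6, 0, 0, 0, 0.1], [0, 0, -4, 0, 0, 0, 0.1], [0, 0, 0, 0, 0, 0, 0.1]]}}

```text
time_s: 5.17
eef_pos: [428.2, 269.9, -0.9]
ee_rot: [-0.0, 0.874, 0.485, 0.0]
force: [-0.3, -0.4, -0.3]
grip_width: 0.549
```

Call:
{"api": "play_rows", "payload": {"plan": [[0, 0, 0, 0, 0, 0, -1], [0, 0, 0, 0, 0, 0, -1], [0, 0, 0, 0, 0, 0, -1], [0, 0, 0, 0, 0, 0, -1], [0, 0, 0, 0, 0, 0, -1]], "grip_force": 60}}

```text
time_s: 5.58
eef_pos: [428.3, 269.9, -1.0]
ee_rot: [-0.0, 0.874, 0.485, 0.0]
force: [0.2, 0.1, -1.2]
grip_width: 0.152
```

```bash
python3 -c "
from h import *
c=cap('wrist','w5.png');s=sense();print(s['eef_pos'],s['ee_rot'],s['force'],s['wrist_torque'],s['grip_width'])
print(blobs(c,(105,120,40),(130,255,255),60))
m=cv2.inRange(c['img'],(110,110,110),(255,255,255));m[:190]=0;m[260:]=0;m[:,274:].copy()
sub=m[190:260,270:295];ys,xs=np.nonzero(sub);print([(190+y,(270+np.nonzero(sub[y])[0]).tolist()) for y in range(0,70,4)])"
```

```text
[428.26129687 269.87840086  -1.02800542] [-1.59637091e-04  8.74281613e-01  4.85418973e-01  2.35035087e-04] [ 0.9349653   0.70456198 -0.4201967 ] [ 0.02010495 -0.01574003 -0.01062151] 0.14969183677533052
[([256, 213, 64, 106, 2768], [286.3, 265.4])]
[(190, []), (194, []), (198, []), (202, []), (206, []), (210, []), (214, []), (218, []), (222, [279, 280, 281, 282, 283, 284]), (226, [279, 280, 281, 282, 283, 284]), (230, [279, 280, 281, 282, 283, 284]), (234, [279, 280, 281, 282, 283, 284]), (238, [279, 280, 281, 282, 283, 284]), (242, []), (246, [279, 280, 281, 282, 283, 284]), (250, [279, 280, 281, 282, 283, 284]), (254, [279, 280, 281, 282, 283, 284]), (258, [279, 280, 281, 282, 283, 284])]
```

```bash
python3 -c "
from h import *
c=cap('wrist');s=sense();p=s['eef_pos']
B=onz(c,281.5,242,50);print(B,'centre',B-22*np.array([.529,.849,0]),p)"
```

```text
[438.76065589 287.14710328  50.        ] centre [427.12265589 268.46910328  50.        ] [428.25815435 269.84884191  -1.05529433]
```

Call:
{"api": "play_rows", "payload": {"plan": [[0, 0, 15, 0, 0, 0, -1], [0, 0, 30, 0, 0, 0, -1], [0, 0, 30, 0, 0, 0, -1], [8, -16, 25, 0, 0, 0.03, -1], [16, -33, 15, 0, 0, 0.06, -1]]}}

```text
time_s: 6.1
eef_pos: [447.2, 222.2, 115.0]
ee_rot: [-0.001, 0.85, 0.527, -0.005]
force: [1.4, -1.5, 0.1]
grip_width: 0.148
```

Call:
{"api": "play_rows", "payload": {"plan": [[16, -34, 0, 0, 0, 0.06, -1], [16, -34, 0, 0, 0, 0.06, -1], [16, -34, 0, 0, 0, 0.06, -1], [16, -34, 0, 0, 0, 0.06, -1], [16, -34, 0, 0, 0, 0.06, -1]]}}

```text
time_s: 6.52
eef_pos: [531.0, 46.2, 121.0]
ee_rot: [0.002, 0.755, 0.656, 0.0]
force: [0.7, 0.7, -0.8]
grip_width: 0.149
```

```bash
python3 -c "
from h import *
s=sense();print(s['time_s'],s['eef_pos'],s['ee_rot'],2*np.degrees(np.arctan2(s['ee_rot'][2],s['ee_rot'][1])),s['joints'],s['force'],s['grip_width'])"
```

```text
6.5167 [530.95641825  46.17243538 121.04860801] [1.69169850e-03 7.54646549e-01 6.56129293e-01 2.74320265e-04] 82.01081527392583 [-0.1322416   0.40492991  1.58864626 -0.00200584  1.14511705  0.00802162] [ 0.70327363  0.73032214 -0.79705523] 0.14860673674231992
```

Call:
{"api": "play_rows", "payload": {"plan": [[15, -26, 0, 0, 0, 0.04, -1], [14, -24, 0, 0, 0, 0.04, -1], [0, 0, 0, 0, 0, 0, -1], [0, 0, 0, 0, 0, 0, -1]]}}

```text
time_s: 6.85
eef_pos: [562.9, -14.0, 120.8]
ee_rot: [0.003, 0.728, 0.686, 0.0]
force: [-0.1, 0.5, -0.2]
grip_width: 0.146
```

```bash
python3 -c "
from h import *
a=cap('wrist','w6.png');t=cap('top');b=cap('scene','s6.png')
s=sense();print(s['time_s'],s['eef_pos'],s['ee_rot'],2*np.degrees(np.arctan2(s['ee_rot'][2],s['ee_rot'][1])),s['force'],s['wrist_torque'])
print('wrist',proj(a,[561.5,-10.5,85]),proj(a,[561.5,-10.5,55]))
i=cv2.resize(a['img'][150:330,190:390],None,fx=2.5,fy=2.5)
x,y=np.round(proj(b,[561.5,-10.5,90])).astype(int);print(x,y)
j=cv2.resize(b['img'][y-32:y+28,x-25:x+25],(375,450),interpolation=cv2.INTER_CUBIC)
cv2.imwrite('pics/m6.png',cv2.convertScaleAbs(np.hstack([i[:450,100:],j]) if i.shape[0]==450 else j,alpha=1.4))"
```

```text
7.0 [562.42473104 -12.36483657 121.06074825] [2.58969912e-03 7.27287613e-01 6.86327848e-01 3.25452535e-04] 86.68061747950556 [-0.0717106  -0.34653025 -0.96681608] [ 0.04595141 -0.0528724   0.03384526]
wrist [279.00052471 214.2991428 ] [279.13083765 202.71969402]
292 218
```

Call:
{"api": "play_rows", "payload": {"plan": [[-0.9, 3.6, -14, 0, 0, 0, -1], [0, 0, -13, 0, 0, 0, -1], [0, 0, -8, 0, 0, 0, -1], [0, 0, 0, 0, 0, 0, -1]]}}

```text
time_s: 7.33
eef_pos: [560.5, -4.4, 86.1]
ee_rot: [0.003, 0.726, 0.688, 0.001]
force: [-1.1, -0.6, -1.5]
grip_width: 0.146
```

```bash
python3 -c "
from h import *
c=cap('wrist');c=cap('wrist')
s=sense();print(s['time_s'],s['eef_pos'],s['ee_rot'],2*np.degrees(np.arctan2(s['ee_rot'][2],s['ee_rot'][1])),s['force'],s['wrist_torque'])
for q,p in blobs(c,(45,90,30),(85,255,255)): print('green',q,p,onz(c,*p,55))"
```

```text
7.4333 [561.4315884   -4.86862153  87.56901527] [0.00413633 0.72590317 0.68778251 0.00164362] 86.91073675643327 [ 0.48807312  0.69911492 -0.41488039] [0.04594288 0.03480453 0.01880514]
green [319, 220, 18, 14, 228] [327.6, 226.8] [595.85111142 -11.65871735  55.        ]
green [270, 320, 13, 11, 120] [275.6, 324.7] [551.27097591 -98.44997534  55.        ]
```

Call:
{"api": "play_rows", "payload": {"plan": [[0.8, -2.6, -3, 0.004, 0.008, 0, -1], [0, 0, 0, 0, 0, 0, -1], [0, 0, -3, 0, 0, 0, -1], [0, 0, 0, 0, 0, 0, -1]]}}

```text
time_s: 7.77
eef_pos: [563.4, -7.6, 83.3]
ee_rot: [0.001, 0.726, 0.688, 0.001]
force: [-0.0, 0.2, -1.4]
grip_width: 0.147
```

```bash
python3 -c "
from h import *
s=sense();print(s['time_s'],s['eef_pos'],s['ee_rot'],2*np.degrees(np.arctan2(s['ee_rot'][2],s['ee_rot'][1])),s['force'],s['wrist_torque'])
c=cap('top')
g=cv2.cvtColor(c['img'],cv2.COLOR_BGR2GRAY);h=cv2.cvtColor(c['img'],cv2.COLOR_BGR2HSV)
m=cv2.inRange(h,(105,120,40),(130,255,255))
for (x,y,w,hh,a),ce in blobs(c,(105,120,40),(130,255,255),150):
  p=cv2.findNonZero(m[y:y+hh,x:x+w])[:,0]+[x,y];W=np.array([onz(c,*q,75)[:2] for q in p.astype(float)]);v=np.linalg.svd(W-W.mean(0))[2][0];print(a,ce,'blue end dir',np.degrees(np.arctan2(v[1],v[0])),W.mean(0))
"
```

```text
7.7667 [563.36269087  -7.58216439  83.2705583 ] [0.00098931 0.72575076 0.68795637 0.00094872] 86.93721090366277 [-0.03621264  0.16930288 -1.4074196 ] [ 0.06378049 -0.01737106  0.02432318]
266 [216.6, 151.6] blue end dir 172.51016656394214 [704.06942144 113.83856625]
273 [331.3, 167.7] blue end dir 172.58101609612783 [ 667.76525366 -161.71603419]
```

Call:
{"api": "play_rows", "payload": {"plan": [[-0.8, 0.3, -2, 0, 0, 0, -1], [0, 0, -2, 0, 0, 0, -1], [0, 0, 0, 0, 0, 0, -1]]}}

```text
time_s: 8.07
eef_pos: [562.8, -7.4, 79.6]
ee_rot: [0.002, 0.726, 0.688, 0.001]
force: [0.3, -0.2, -1.2]
grip_width: 0.146
```

```bash
cat > st.py <<'E'
from h import *
for i in range(2):
    c=cap('wrist')
    s=sense();print(round(s['time_s'],2),s['eef_pos'].round(1),'yaw',round(2*np.degrees(np.arctan2(s['ee_rot'][2],s['ee_rot'][1])),1),s['ee_rot'].round(4),s['force'].round(1),s['wrist_torque'].round(3),round(s['grip_width'],3))
E
python3 st.py
```

```text
8.12 [562.9  -7.4  79.8] yaw 86.9 [0.0015 0.7258 0.6879 0.0013] [-0.2  1.1 -0.6] [-0.015  0.013 -0.027] 0.149
8.17 [563.   -7.4  79.9] yaw 86.9 [0.0016 0.7258 0.6879 0.0014] [ 0.4 -1.1 -0.5] [-0.024  0.025 -0.081] 0.151
```

Call:
{"api": "play_rows", "payload": {"plan": [[0, 0, -2, 0, 0, 0, -1], [0, 0, 0, 0, 0, 0, -1]]}}

```text
time_s: 8.33
eef_pos: [563.0, -7.4, 77.8]
ee_rot: [0.002, 0.726, 0.688, 0.001]
force: [-0.1, -0.5, -1.3]
grip_width: 0.148
```

Call:
{"api": "play_rows", "payload": {"plan": [[0, 0, -2, 0, 0, 0, -1], [0, 0, 0, 0, 0, 0, -1]]}}

```text
time_s: 8.5
eef_pos: [563.1, -7.4, 75.8]
ee_rot: [0.002, 0.726, 0.688, 0.002]
force: [-0.3, 0.2, 0.9]
grip_width: 0.148
```

```bash
python3 st.py
```

```text
8.55 [563.2  -7.4  76.1] yaw 86.9 [0.0019 0.7258 0.6879 0.0016] [-0.6  0.6  1. ] [0.061 0.087 0.007] 0.147
8.6 [563.2  -7.4  76.1] yaw 86.9 [0.0019 0.7258 0.6879 0.0016] [-0.3  0.  -0.3] [0.019 0.08  0.007] 0.15
```

Call:
{"api": "play_rows", "payload": {"plan": [[0, 0, -2, 0, 0, 0, -1], [0, 0, 0, 0, 0, 0, -1]]}}

```text
time_s: 8.77
eef_pos: [563.1, -7.1, 74.1]
ee_rot: [0.002, 0.726, 0.688, 0.002]
force: [0.6, 2.2, -1.7]
grip_width: 0.146
```

Call:
{"api": "play_rows", "payload": {"plan": [[0, 0, -2, 0, 0, 0, -1], [0, 0, 0, 0, 0, 0, -1]]}}

```text
time_s: 8.93
eef_pos: [563.0, -7.0, 72.0]
ee_rot: [0.002, 0.726, 0.688, 0.002]
force: [-0.4, 0.7, 1.2]
grip_width: 0.154
```

```bash
python3 st.py
```

```text
8.98 [563.   -7.   72.1] yaw 86.9 [0.0016 0.7258 0.6879 0.0017] [-0.9  0.7  0.2] [0.125 0.286 0.01 ] 0.146
9.03 [563.   -7.   72.2] yaw 86.9 [0.0016 0.7258 0.6879 0.0017] [ 0.2  0.  -0.3] [0.121 0.255 0.015] 0.148
```

Call:
{"api": "play_rows", "payload": {"plan": [[0, 0, -2, 0.003, 0.006, 0, -1], [0, 0, 0, 0, 0, 0, -1]]}}

```text
time_s: 9.2
eef_pos: [563.2, -7.0, 70.5]
ee_rot: [-0.002, 0.726, 0.688, 0.001]
force: [-1.6, 1.5, 3.8]
grip_width: 0.15
```

Call:
{"api": "play_rows", "payload": {"plan": [[0, 0, -2, 0, 0, 0, -1], [0, 0, 0, 0, 0, 0, -1]]}}

```text
time_s: 9.37
eef_pos: [563.3, -7.0, 68.8]
ee_rot: [-0.002, 0.726, 0.688, 0.001]
force: [-1.2, 0.8, 4.0]
grip_width: 0.149
```

```bash
python3 st.py
```

```text
9.42 [563.4  -7.   68.9] yaw 86.9 [-0.0015  0.7258  0.6879  0.0008] [-1.9  0.9  2.5] [0.231 0.407 0.054] 0.151
9.47 [563.3  -7.   68.9] yaw 86.9 [-0.0015  0.7258  0.688   0.0008] [-3.3  1.5  2.2] [ 0.172  0.324 -0.007] 0.15
```

Call:
{"api": "play_rows", "payload": {"plan": [[-0.7, 0.3, -2, 0, 0, 0, -1], [0, 0, 0, 0, 0, 0, -1]]}}

```text
time_s: 9.63
eef_pos: [562.7, -6.9, 66.5]
ee_rot: [-0.001, 0.726, 0.688, 0.001]
force: [-0.4, 0.4, -4.4]
grip_width: 0.151
```

Call:
{"api": "play_rows", "payload": {"plan": [[0, 0, -2, 0, 0, 0, -1], [0, 0, 0, 0, 0, 0, -1]]}}

```text
time_s: 9.8
eef_pos: [562.6, -6.9, 63.6]
ee_rot: [-0.001, 0.726, 0.688, 0.001]
force: [-0.5, 1.3, -0.5]
grip_width: 0.152
```

```bash
python3 st.py
```

```text
9.85 [562.6  -6.9  63.8] yaw 86.9 [-0.0013  0.7258  0.6879  0.0008] [ 0.1  0.1 -1.3] [0.084 0.028 0.029] 0.149
9.9 [562.7  -6.9  64. ] yaw 86.9 [-0.0013  0.7258  0.6879  0.0008] [-0.7  0.1 -1.4] [ 0.122 -0.062  0.014] 0.148
```

Call:
{"api": "play_rows", "payload": {"plan": [[0, 0, -1.5, 0, 0, 0, -1], [0, 0, 0, 0, 0, 0, -1]]}}

```text
time_s: 10.07
eef_pos: [563.0, -6.9, 62.7]
ee_rot: [-0.001, 0.726, 0.688, 0.001]
force: [-0.4, 1.1, 1.9]
grip_width: 0.148
```

Call:
{"api": "play_rows", "payload": {"plan": [[0, 0, -1.5, 0, 0, 0, -1], [0, 0, 0, 0, 0, 0, -1]]}}

```text
time_s: 10.23
eef_pos: [563.3, -7.0, 61.7]
ee_rot: [-0.001, 0.726, 0.688, 0.001]
force: [-1.8, 1.0, 4.0]
grip_width: 0.148
```

```bash
python3 st.py
```

```text
10.28 [563.3  -7.   61.9] yaw 86.9 [-6.000e-04  7.258e-01  6.879e-01  1.300e-03] [-1.6  0.9  3.3] [ 0.185  0.342 -0.042] 0.146
10.33 [563.3  -6.9  61.9] yaw 86.9 [-6.000e-04  7.258e-01  6.879e-01  1.300e-03] [-2.4  1.4  3.4] [ 0.109  0.26  -0.004] 0.15
```

Call:
{"api": "play_rows", "payload": {"plan": [[-0.6, 0, -2.5, 0.003, 0.005, 0, -1], [0, 0, 0, 0, 0, 0, -1], [0, 0, 0, 0, 0, 0, -1]]}}

```text
time_s: 10.58
eef_pos: [563.4, -6.9, 60.5]
ee_rot: [-0.003, 0.726, 0.688, 0.001]
force: [-3.3, 0.6, 5.8]
grip_width: 0.151
```

```bash
python3 st.py
```

```text
10.63 [563.4  -6.9  60.5] yaw 86.9 [-0.0029  0.7257  0.688   0.0012] [-1.9  0.9  6.2] [0.185 0.465 0.008] 0.147
10.68 [563.3  -6.9  60.4] yaw 86.9 [-0.0029  0.7257  0.688   0.0011] [-1.4  1.2  6.2] [ 0.159  0.361 -0.026] 0.15
```

Call:
{"api": "play_rows", "payload": {"plan": [[-0.5, 0, -2, 0, 0, 0, -1], [0, 0, 0, 0, 0, 0, -1], [0, 0, -1.5, 0, 0, 0, -1], [0, 0, 0, 0, 0, 0, -1]]}}

```text
time_s: 11.02
eef_pos: [563.5, -6.9, 59.1]
ee_rot: [-0.002, 0.726, 0.688, 0.002]
force: [-3.6, 0.1, 8.1]
grip_width: 0.148
```

```bash
python3 st.py
```

```text
11.07 [563.6  -6.9  59.3] yaw 87.0 [-0.0022  0.7257  0.6881  0.0019] [-4.1  1.1  8.6] [ 0.186  0.779 -0.02 ] 0.151
11.12 [563.5  -6.9  59.3] yaw 87.0 [-0.0022  0.7257  0.688   0.0018] [-3.4  0.6  8.3] [0.214 0.693 0.007] 0.147
```

Call:
{"api": "play_rows", "payload": {"plan": [[-1, 0, -2, 0, 0.004, 0, -1], [0, 0, 0, 0, 0, 0, -1], [0, 0, -2, 0, 0, 0, -1], [0, 0, 0, 0, 0, 0, -1]]}}

```text
time_s: 11.45
eef_pos: [563.6, -6.9, 58.4]
ee_rot: [-0.003, 0.726, 0.688, 0.001]
force: [-4.0, 1.4, 11.0]
grip_width: 0.147
```

```bash
python3 st.py
```

```text
11.5 [563.6  -6.9  58.6] yaw 87.0 [-0.0025  0.7256  0.6882  0.0015] [-4.8  1.1  9. ] [0.234 0.911 0.01 ] 0.152
11.55 [563.6  -6.9  58.5] yaw 87.0 [-0.0025  0.7256  0.6881  0.0014] [-4.8  2.   8.7] [ 0.173  0.83  -0.037] 0.15
```

Call:
{"api": "play_rows", "payload": {"plan": [[-0.7, 0, 4, -0.005, -0.001, 0, -1], [0, 0, 0, 0, 0, 0, -1]]}}

```text
time_s: 11.72
eef_pos: [563.3, -7.0, 63.1]
ee_rot: [0.0, 0.726, 0.688, 0.0]
force: [-0.8, 0.1, 0.7]
grip_width: 0.15
```

```bash
python3 st.py
```

```text
11.77 [563.2  -7.   62.6] yaw 87.0 [-2.000e-04  7.256e-01  6.881e-01  4.000e-04] [-0.2  1.   1.6] [ 0.18  -0.024 -0.009] 0.147
11.82 [563.2  -7.   62.4] yaw 87.0 [-3.000e-04  7.257e-01  6.880e-01  4.000e-04] [-0.2  0.8  2.7] [ 0.152 -0.011  0.055] 0.15
```

Call:
{"api": "play_rows", "payload": {"plan": [[0, 0, 2, 0, 0, 0, -1], [0, 0, 0, 0, 0, 0, -1]]}}

```text
time_s: 11.98
eef_pos: [563.0, -7.0, 63.6]
ee_rot: [-0.001, 0.726, 0.688, 0.0]
force: [-0.1, -0.0, -0.7]
grip_width: 0.146
```

```bash
python3 st.py
```

```text
12.03 [563.   -7.   63.4] yaw 86.9 [-8.000e-04  7.257e-01  6.880e-01  2.000e-04] [ 0.6  0.1 -0.6] [ 0.151 -0.15  -0.003] 0.147
12.08 [563.   -7.   63.5] yaw 86.9 [-8.000e-04  7.257e-01  6.880e-01  3.000e-04] [ 0.7  0.8 -0.1] [ 0.201 -0.045 -0.019] 0.147
```

Call:
{"api": "play_rows", "payload": {"plan": [[0.2, 0, 0, 0, 0, -0.05, -1], [0.2, 0, 0, 0, 0, -0.1, -1], [0.2, 0, 0, 0, 0, -0.1, -1], [0.2, -0.1, 0, 0, 0, -0.1, -1], [0, 0, 0, 0, 0, 0, -1]]}}

```text
time_s: 12.5
eef_pos: [563.3, -5.7, 62.6]
ee_rot: [-0.003, 0.839, 0.545, 0.001]
force: [-0.1, -1.0, 1.7]
grip_width: 0.155
```

```bash
python3 st.py
```

```text
12.55 [563.3  -5.8  62.6] yaw 66.3 [-2.500e-03  8.373e-01  5.468e-01  6.000e-04] [0.1 1.2 3. ] [ 0.211  0.051 -0.004] 0.15
12.6 [563.3  -5.8  62.6] yaw 66.4 [-2.500e-03  8.368e-01  5.475e-01  6.000e-04] [0.7 1.3 2.4] [ 0.275  0.007 -0.047] 0.149
```

Call:
{"api": "play_rows", "payload": {"plan": [[0.3, -0.6, 0.5, 0, 0.003, -0.1, -1], [0.2, -0.5, 0, 0, 0, -0.1, -1], [0.2, -0.1, 0, 0, 0, -0.1, -1], [0.1, -0.1, 0, 0, 0, -0.1, -1], [0, 0, 0, 0, 0, 0, -1]]}}

```text
time_s: 13.02
eef_pos: [564.0, -6.1, 62.8]
ee_rot: [-0.004, 0.929, 0.37, 0.0]
force: [-0.3, 1.4, 1.0]
grip_width: 0.148
```

```bash
python3 st.py
```

```text
13.07 [564.   -6.2  62.9] yaw 43.6 [-4.300e-03  9.283e-01  3.717e-01  4.000e-04] [0.7 0.7 1.6] [0.175 0.06  0.015] 0.152
13.12 [564.   -6.1  62.9] yaw 43.7 [-4.300e-03  9.282e-01  3.722e-01  4.000e-04] [0.8 1.5 2.1] [ 0.167  0.004 -0.003] 0.148
```

Call:
{"api": "play_rows", "payload": {"plan": [[0.1, -0.6, 0.2, -0.004, -0.001, -0.1, -1], [0.1, -0.4, 0, -0.003, 0, -0.1, -1], [0.1, -0.2, 0, 0, 0, -0.1, -1], [0.1, -0.2, 0, 0, 0, -0.1, -1], [0, 0, 0, 0, 0, 0, -1]]}}

```text
time_s: 13.53
eef_pos: [564.5, -6.9, 62.9]
ee_rot: [-0.001, 0.983, 0.183, 0.0]
force: [-0.3, 1.1, 0.6]
grip_width: 0.149
```

```bash
python3 st.py
```

```text
13.58 [564.5  -6.9  63. ] yaw 21.3 [-1.200e-03  9.828e-01  1.849e-01  4.000e-04] [-1.2  1.   1.3] [ 0.144 -0.027  0.028] 0.146
13.63 [564.5  -6.9  62.9] yaw 21.3 [-1.200e-03  9.827e-01  1.852e-01  4.000e-04] [-0.   1.   2.4] [0.218 0.002 0.017] 0.15
```

Call:
{"api": "play_rows", "payload": {"plan": [[0.1, -0.6, 0, -0.002, 0, -0.1, -1], [0, -0.4, 0, 0, 0, -0.1, -1], [0, -0.2, 0, 0, 0, -0.1, -1], [0, -0.2, 0, 0, 0, -0.1, -1], [0, 0, 0, 0, 0, 0, -1]]}}

```text
time_s: 14.05
eef_pos: [564.6, -7.7, 62.9]
ee_rot: [-0.001, 1.0, -0.01, 0.0]
force: [0.4, 1.5, 2.8]
grip_width: 0.149
```

Call:
{"api": "play_rows", "payload": {"plan": [[0, 0, 0, 0, 0, -0.1, -1], [0, 0, 0, 0, 0, 0, -1]]}}

```text
time_s: 14.22
eef_pos: [564.6, -7.9, 62.9]
ee_rot: [-0.001, 0.998, -0.056, 0.0]
force: [0.1, 0.4, 1.2]
grip_width: 0.151
```

```bash
python3 st.py
```

```text
14.27 [564.6  -7.9  62.9] yaw -6.1 [-5.000e-04  9.986e-01 -5.330e-02  4.000e-04] [0.7 0.6 1.1] [ 0.177 -0.027 -0.005] 0.15
14.32 [564.6  -7.9  62.9] yaw -6.1 [-5.000e-04  9.986e-01 -5.350e-02  4.000e-04] [-0.6  0.8  1.1] [ 0.131 -0.001  0.048] 0.147
```

Call:
{"api": "play_rows", "payload": {"plan": [[0, -0.3, 0, 0, 0, -0.03, -1], [0, 0, 0, 0, 0, 0, -1], [0, 0, 0.3, 0, 0, 0, -0.4], [0, 0, 0, 0, 0, 0, -0.2], [0, 0, 0, 0, 0, 0, 0]]}}

```text
time_s: 14.73
eef_pos: [564.3, -8.4, 62.8]
ee_rot: [-0.0, 0.998, -0.064, -0.0]
force: [-0.7, -0.5, 0.1]
grip_width: 0.495
```

Call:
{"api": "play_rows", "payload": {"plan": [[0, 0, 0, 0, 0, 0, 0.2], [0, 0, 0, 0, 0, 0, 0.2], [0, 0, 20, 0, 0, 0, 0.2], [-5, 0, 35, 0, 0, 0, 0.2], [-20, 0, 35, 0, 0, 0, 0.2]]}}

```text
time_s: 15.15
eef_pos: [536.2, -8.2, 147.8]
ee_rot: [-0.001, 0.998, -0.063, -0.007]
force: [1.1, -0.6, 0.7]
grip_width: 0.603
```

Call:
{"api": "play_rows", "payload": {"plan": [[-20, 0, 20, 0, 0, 0, 0.2], [0, 0, 0, 0, 0, 0, 0.2], [0, 0, 0, 0, 0, 0, 0.2]]}}

```text
time_s: 15.4
eef_pos: [515.9, -8.7, 175.3]
ee_rot: [-0.0, 0.998, -0.062, -0.002]
force: [0.3, -0.7, -0.2]
grip_width: 0.6
```

```bash
python3 st.py; python3 - <<'E'
from h import *
c=cap('wrist','w9.png')
print(proj(c,[562.9,-8.8,115]),proj(c,[595.5,-11.8,55]))
for q,p in blobs(c,(45,90,30),(85,255,255)): print('green',q,p,onz(c,*p,55))
for b in blobs(c,(105,120,40),(130,255,255),60):
    print('blue',b)
x,y=proj(c,[570,-9,100]).astype(int);x=np.clip(x,75,485);y=np.clip(y,60,360)
print(x,y);cv2.imwrite('pics/w9c.png',cv2.resize(c['img'][y-60:y+60,x-75:x+75],None,fx=5,fy=5,interpolation=cv2.INTER_CUBIC))
E
```

```text
15.45 [516.1  -8.7 175.2] yaw -7.1 [-2.000e-04  9.981e-01 -6.220e-02 -2.100e-03] [1.1 0.1 0.1] [-0.021  0.     0.055] 0.604
15.5 [516.   -8.6 174.3] yaw -7.1 [-3.000e-04  9.981e-01 -6.220e-02 -3.000e-03] [ 0.6  0.5 -0.4] [-0.014  0.022 -0.012] 0.598
[275.22795311 152.09676528] [275.19483032 109.42706198]
green [269, 103, 12, 13, 148] [274.2, 108.9] [596.09186279 -10.91970975  55.        ]
green [361, 140, 11, 11, 90] [366.1, 145.0] [551.1746186  -96.73927779  55.        ]
blue ([92, 0, 39, 95, 1657], [108.6, 46.6])
blue ([419, 0, 37, 96, 1634], [438.5, 47.2])
blue ([268, 123, 30, 54, 958], [283.2, 148.0])
blue ([262, 125, 7, 29, 79], [265.9, 137.0])
274 141
```

View pics/w9c.png

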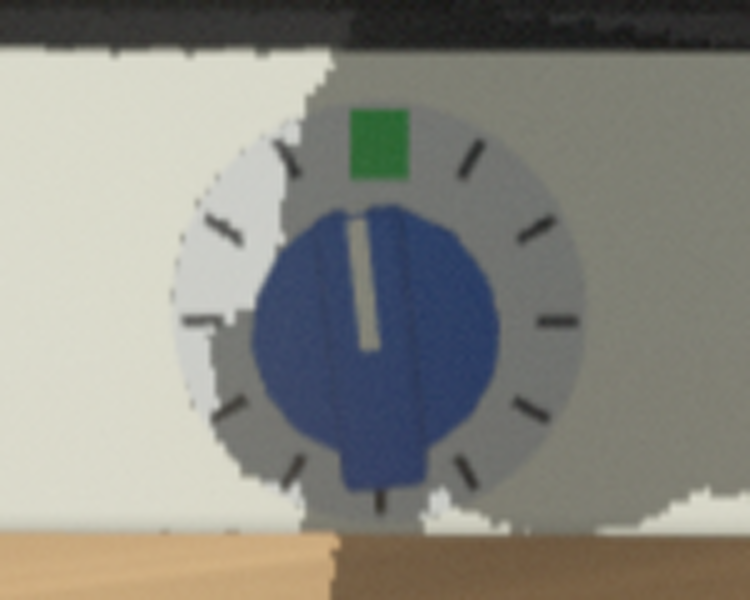

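The view shows the knob seated, but its line (crop (357,220) to (370,350)) points about 6° counter-clockwise of the green mark at (380,145). It slipped back by the play. I'll re-grip along the bar and turn about 6° past the mark.

Call:
{"api": "play_rows", "payload": {"plan": [[24, 0, -15, 0, -0.004, 0.05, 0.2], [22, 0, -25, 0, 0, 0.05, 0.2], [0, 0, -25, 0, 0, 0, 0.2], [0, 0, -20, 0, 0, 0, 0.2], [0, 0, 0, 0, 0, 0, 0.2]]}}

```text
time_s: 15.97
eef_pos: [564.1, -8.3, 79.7]
ee_rot: [-0.001, 1.0, -0.01, -0.004]
force: [-0.0, 0.5, -1.3]
grip_width: 0.601
```

```bash
python3 st.py
```

```text
16.02 [564.7  -8.4  81.6] yaw -1.1 [-9.000e-04  9.999e-01 -9.700e-03 -3.300e-03] [ 0.4 -0.1 -0.1] [0.02  0.062 0.033] 0.6
16.07 [565.6  -8.6  83.7] yaw -1.1 [-5.0e-04  1.0e+00 -9.7e-03 -1.6e-03] [ 0.1 -0.   0.2] [ 0.007 -0.06   0.027] 0.599
```

Call:
{"api": "play_rows", "payload": {"plan": [[-0.7, 0, -12, 0, 0, 0, 0.2], [0, 0, -7, 0, 0, 0, 0.2], [0, 0, 0, 0, 0, 0, 0.2], [0, 0, 0, 0, 0, 0, 0.2]]}}

```text
time_s: 16.4
eef_pos: [567.4, -9.1, 68.5]
ee_rot: [0.0, 1.0, -0.01, 0.002]
force: [-0.2, 0.5, 0.6]
grip_width: 0.603
```

```bash
python3 st.py
```

```text
16.45 [567.5  -9.1  68.7] yaw -1.1 [ 3.0e-04  1.0e+00 -9.7e-03  1.8e-03] [-0.3  1.   0.4] [ 0.019 -0.017 -0.007] 0.602
16.5 [567.5  -9.1  68.6] yaw -1.1 [ 3.0e-04  1.0e+00 -9.7e-03  1.8e-03] [ 0.2 -0.5  0.2] [ 0.013  0.056 -0.016] 0.596
```

Call:
{"api": "play_rows", "payload": {"plan": [[-2.7, 0.3, -5, 0, 0.003, 0, 0.2], [0, 0, 0, 0, 0, 0, 0.2], [0, 0, 0, 0, 0, 0, -0.4], [0, 0, 0, 0, 0, 0, -0.8], [0, 0, 0, 0, 0, 0, -1]], "grip_force": 40}}

```text
time_s: 16.92
eef_pos: [565.2, -8.9, 65.0]
ee_rot: [0.001, 1.0, -0.01, 0.002]
force: [0.4, 0.8, 0.3]
grip_width: 0.183
```

Call:
{"api": "play_rows", "payload": {"plan": [[0, 0, 0, 0, 0, 0, -1], [0, 0, 0, 0, 0, 0, -1], [0, 0, 0, 0, 0, 0, -1]]}}

```text
time_s: 17.17
eef_pos: [565.1, -8.5, 65.2]
ee_rot: [0.0, 1.0, -0.01, 0.001]
force: [-0.6, 0.5, 0.8]
grip_width: 0.153
```

```bash
python3 st.py
```

```text
17.22 [565.1  -8.6  65.2] yaw -1.1 [ 3.0e-04  1.0e+00 -9.7e-03  1.3e-03] [-0.8  0.4 -0. ] [ 0.077  0.043 -0.004] 0.154
17.27 [565.1  -8.6  65.2] yaw -1.1 [ 3.0e-04  1.0e+00 -9.7e-03  1.4e-03] [-0.7  1.8  0.1] [0.083 0.108 0.031] 0.155
```

Call:
{"api": "play_rows", "payload": {"plan": [[0, -0.2, 0, 0, 0, -0.08, -1], [0, -0.2, 0, 0, 0, -0.08, -1], [0, -0.1, 0, 0, 0, -0.055, -1], [0, 0, 0, 0, 0, 0, -1], [0, 0, 0, 0, 0, 0, -1]]}}

```text
time_s: 17.68
eef_pos: [565.1, -8.8, 65.2]
ee_rot: [0.0, 0.993, -0.121, 0.001]
force: [-0.1, 0.3, 0.5]
grip_width: 0.154
```

```bash
python3 st.py
```

```text
17.73 [565.2  -8.8  65.2] yaw -13.9 [ 2.000e-04  9.927e-01 -1.208e-01  1.400e-03] [-0.7 -0.3  0.3] [0.129 0.071 0.036] 0.155
17.78 [565.2  -8.9  65.2] yaw -13.9 [ 2.000e-04  9.927e-01 -1.208e-01  1.400e-03] [ 0.1  0.2 -0.2] [0.163 0.082 0.05 ] 0.151
```

Call:
{"api": "play_rows", "payload": {"plan": [[0, 0, 0, 0, 0, 0, -0.4], [0, 0, 0, 0, 0, 0, -0.2], [0, 0, 0, 0, 0, 0, 0], [0, 0, 0, 0, 0, 0, 0.2], [0, 0, 0, 0, 0, 0, 0.2]]}}

```text
time_s: 18.2
eef_pos: [565.5, -9.2, 65.2]
ee_rot: [0.001, 0.993, -0.119, 0.002]
force: [-0.2, 0.3, 0.8]
grip_width: 0.604
```

Call:
{"api": "play_rows", "payload": {"plan": [[0, 0, 20, 0, 0, 0, 0.2], [-5, 0, 35, 0, 0, 0.05, 0.2], [-20, 0, 35, 0, 0, 0.06, 0.2], [-20, 0, 20, 0, 0, 0, 0.2], [0, 0, 0, 0, 0, 0, 0.2]]}}

```text
time_s: 18.62
eef_pos: [517.4, -9.1, 177.4]
ee_rot: [0.001, 0.998, -0.061, -0.001]
force: [-1.0, 0.3, 0.0]
grip_width: 0.605
```

```bash
python3 st.py; cat > ln.py <<'E'
from h import *
c=cap('wrist');img=c['img']
for f in (img,):
    for q,p in blobs(c,(45,90,30),(85,255,255)): print('green',q,p,onz(c,*p,55))
    b=[x for x in blobs(c,(105,120,40),(130,255,255),60)];print(b)
    ctr=proj(c,[562.9,-8.8,115]).astype(int);x,y=ctr
    # light low-saturation pixels inside the knob's hull
    h=cv2.cvtColor(img,cv2.COLOR_BGR2HSV);bl=cv2.inRange(h,(105,100,30),(130,255,255))
    w=np.zeros_like(bl);w[y-40:y+40,x-32:x+32]=bl[y-40:y+40,x-32:x+32]
    hull=cv2.convexHull(cv2.findNonZero(w));m=np.zeros_like(w);cv2.fillConvexPoly(m,hull,255);m=cv2.erode(m,np.ones((5,5)))
    m[(h[...,1]>90)]=0;n,l,s,ce=cv2.connectedComponentsWithStats(m)
    i=1+np.argmax(s[1:,4]);P=np.argwhere(l==i)[:,::-1].astype(float);W=np.array([onz(c,*q,102+13-2)[:2] for q in P])
    v=np.linalg.svd(W-W.mean(0))[2][0];v*=np.sign(v[0]);print('line n',len(P),s[i],W.mean(0),np.ptp((W-W.mean(0))@v),'world angle',np.degrees(np.arctan2(v[1],v[0])))
cv2.imwrite('pics/w10.png',img)
E
python3 ln.py
```

```text
18.67 [518.2  -9.2 175.9] yaw -7.1 [ 6.000e-04  9.981e-01 -6.150e-02 -9.000e-04] [ 0.7 -0.3 -0.1] [-0.01   0.046  0.021] 0.598
18.72 [518.2  -9.1 174.2] yaw -7.1 [ 3.000e-04  9.981e-01 -6.180e-02 -2.200e-03] [-0.5 -0.2 -0.5] [-0.016  0.006 -0.022] 0.597
green [269, 106, 11, 13, 143] [274.0, 112.0] [595.66087689 -10.92773843  55.        ]
green [360, 143, 11, 10, 85] [365.3, 147.4] [551.34924743 -96.47714946  55.        ]
[([91, 0, 39, 97, 1703], [108.4, 47.9]), ([418, 0, 37, 99, 1665], [438.1, 48.8]), ([265, 126, 33, 54, 874], [283.4, 150.7])]
line n 140 [270 128   6  27 140] [573.51793243  -8.47487158] 20.240278499979993 world angle -8.825602776364178
```

```bash
python3 - <<'E'
from h import *
t=cap('top')
print('gel/cup/rack change vs t0:',[int(np.abs(t['img'][y0:y1,x0:x1].astype(int)-cv2.imread('pics/t0.png')[y0:y1,x0:x1]).mean()) for x0,x1,y0,y1 in((105,140,195,225),(138,178,135,170),(430,495,195,250))])
ctrl.finish_job()
E
```

```text
gel/cup/rack change vs t0: [1, 1, 1]
the job is handed in; nothing more can be done
```

The blue knob is back on the spindle, pushed home and turned clockwise to the green mark. I let go and handed the job in at about 19 s.

- **Fit:** I saw the flat at about 87° in the wrist view, so the knob slid on without searching for the angle. The highest force I read was about 11 N vertically, with about 4 N sideways, against the 40 N limit.
- **Fully home:** I judged this by feel. The force dropped as the knob passed the catch, and it then rested where "home" predicts, to within about 1 mm. When pressed, it gave like the spindle's spring. I didn't do a separate pull test or measure its height with the cameras.
- **Pointing at the mark:** After the first release the line had slipped back about 6° counter-clockwise. I gripped it again, turned about 6° past the mark and released. The last measurement put the line at −8.8° against −7.4° for the mixer's axis, so within about 1.5°. I took that from image numbers and did not view the final picture.
- **Other objects:** The gel jar, cup and rack areas look unchanged in the top view, and the gripper is clear of everything.
- **Disagreements:** The fingertips turned out to be about 30 mm higher than the reported tool position. My first grasp closed on air above the knob without moving it, and I worked from the corrected height after that. My estimates of the spindle's position differed by about 3 mm, which the cone took up.

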